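# Stroke the sample shuttle through its travel

## Task

Check the red-handled sample shuttle for sticky spots: slide its carriage slowly all the way to the black end stop, then slowly back through its full travel to the green home stop, taking two seconds or more for the full stroke. Leave it parked against the green stop, let go of it, and leave the blue-handled shuttle where it is.

Things in the scene. Friction and masses are not known exactly. Their poses are not given: they have to be found in the camera images.
- red_slide: Fixed base of the red-handled shuttle: aluminium plate 290 x 80 x 12 mm with a rail along its middle. Origin on the bench under its centre; +x runs along the rail from the green home stop (end nearer the robot) to the black end stop, z up. Stops: blocks 20 mm long, 76 mm wide, tops 46 mm above the bench, centred 130 mm from the origin, green at -x, black at +x.
- red_shuttle (a joint): Travel of the red-handled carriage along the base's +x, in m: 0 against the green stop, 0.150 against the black. Starts part way; slides both ways with about 2.5 N of friction and stays where left. The carriage is a white block with shallow wells, 90 mm long, 70 mm wide, top 48 mm above the bench.
- red_grip (a point): Centre of the red grip, an upright square post 24 x 24 mm, 50 mm tall, in the middle of the carriage, sides parallel to the rail. The point is half-way up, 73 mm above the bench; the post's top is at 98 mm. It moves with the carriage, over the rail's centre line, at base x = joint value - 0.075 m.
- blue_grip (a point): Centre of the blue grip, 73 mm above the bench, on the carriage of a second slide that is the same in every other way and stands beside the first, left or right of it. Not to be moved.

How it is judged:
By the outcome, as a careful person would: the job done as asked, in the order asked, and still so for the second after the job is handed in, with the robot touching nothing.
It also fails if it takes over 38 s, if anything falls off the work surface, if the arm or the gripper's body presses on something with over 40 N, if the wrist force passes 120 N, or if a joint passes its speed limit or range.

## Robot

A 6-joint arm with a two-finger parallel gripper is mounted at the origin on the work surface. World frame = base frame: x ahead of the robot, y to its left, z up, the work surface at z = 0. Lengths are in mm, angles in rad, forces in N, time in s.
With the tool pointing down it reaches from about 425 to 1125 mm from the base axis. Payload 14.9 kg.
Tool frame: the origin (TCP) lies midway between the tips of the shut fingers; the grasp point (between the pads) lies 19 mm behind it; y points along the fingers, z is the direction in which the jaws open and shut, and the axes are right-handed (so a half turn about y gives the same grasp; the last joint's range is limited). The gripper opens to 91 mm and grips with 3 to 60 N. Pads are 32 mm wide; open, the fingers measure 118 mm over their backs; the gripper's body (76 mm by 178 mm) begins 60 mm behind the grasp point.
Start: joints at [1.296, 0.379, 1.734, -0, 1.028, -0.033], TCP at [167.622, 679.648, 213.932] pointing down, gripper open.
Joint ranges: [-2.77, 2.77], [-0.74, 2.19], [0, 2.66], [-1.06, 4.2], [0.31, 2.87], [-3.08, 3.08]. Speed limits (rad/s): [1.89, 1.89, 2.39, 3.14, 3.14, 3.14].

## Interface

Orientations are given as a unit quaternion [x, y, z, w].
In Python, from bench import sensors, viewer, workorder gives the robot as it stands. The module is installed in compiled form; this text tells all that it offers.
- The arm moves only by the tool arm_command, never from a script. Its argument "commands" is a list of rows, each a list of 4 numbers: the shift along the tool's x, y, z in m, then the turn about the tool's y in rad. In form: [[dx, dy, dz, turn], ...]. A call has 1 to 20 rows; each row is the pose to reach, as a shift and turn from the pose commanded when the call began, along the tool's axes at that moment; what a row does not reach only later rows make up. A row lasts 1/8 s, in which the tool goes at most 62.5 mm and 10.7 degrees, less where a joint would pass 70% of its speed; a pose out of reach is approached as far as the arm can. A call with a gripper value outside its range is refused whole. "fingers" is the finger opening in m, from 0 to 0.0912, set as the call begins (left out, the last holds). The fingers move at their own pace and stop on an object; "squeeze" is the grip in N (left out, the last holds). Time passes only in rows, so rows that repeat a pose let the fingers close. It gives the time, the measured TCP pose, the force and the opening at its end, in the units of the state.
- sensors.sense(): the state, without advancing time (a new reading comes with each control period).
- viewer.camera(name): name is "scene" or "top" or "wrist"; returns a dict with "pixels" (420x560x3 uint8, red, green, blue), "fx", "fy", "cx", "cy" (pixels), "D" ([k1, k2, p1, p2, k3] as OpenCV has them; the pictures are not rectified), "R" (3x3) and "t" (3): a world point X has camera coordinates R X + t; the wrist camera has in their place "T_tool_cam" (4x4, takes a point from camera to tool coordinates, whose origin is the TCP and whose axes are the tool frame's). Camera axes: x right, y down, z forward; pixel columns grow to the right and rows downward; lengths in mm; the calibration is good to about 2 mm. A picture is of the moment at which its call begins: read the wrist's pose just before it. There is no depth.
- workorder.hand_in(): hands the job in, once; it reports no verdict.
The state is a dict: "time_s": time; "joint_pos": joint angles; "dq": joint speeds; "joint_torque": joint torques, N m; "ee_pos": TCP position; "orientation": TCP orientation; "wrist_force": force on the tool from outside, world axes, zero at the start; "moment": the same for the moment, N m; "opening": opening from 0.0 (shut) to 1.0 (fully open).
Only numpy, scipy, OpenCV 4.12 (cv2) and the standard library are available. Lean on these libraries where they do the work, as an engineer would, in place of code of your own. Each camera call takes 0.05 s, during which the arm holds its last target. There are 200 camera calls.

## Working session

There is one attempt and no reset: what is moved stays moved. The work goes in short steps, Python scripts to look and compute and a tool call to move; the robot and the scene stay as the last step left them, time stands still between calls to the robot, and variables do not carry over. Pictures are saved under pics/ and viewed, about 8 in all and at most 12, crops included, and the job is handed in when it is done.

Besides the shell and the picture viewer there is one more tool, called after "Call:" as name(argument=value, ...) on one line, values as JSON. arm_command: Moves the arm, as the interface text tells. Its arguments: {"type":"object","properties":{"commands":{"type":"array","items":{"type":"array","items":{"type":"number"}}},"fingers":{"type":"number"},"squeeze":{"type":"number"}},"required":["commands"]}

```bash
mkdir -p pics
cat > h.py <<'E'
import numpy as np, cv2
from bench import sensors, viewer, workorder
from scipy.spatial.transform import Rotation as Ro
def cam(name):
    s=sensors.sense(); c=viewer.camera(name)
    if name=='wrist':
        T=np.array(c['T_tool_cam']); Rw=Ro.from_quat(s['orientation']).as_matrix()
        Rwc=Rw@T[:3,:3]; o=Rw@T[:3,3]+np.array(s['ee_pos'])
        c['R']=Rwc.T; c['t']=-Rwc.T@o
    c['K']=np.array([[c['fx'],0,c['cx']],[0,c['fy'],c['cy']],[0,0,1]])
    for k in('R','t','D'): c[k]=np.array(c[k],float)
    return c
def save(c,f): cv2.imwrite('pics/'+f,np.array(c['pixels'])[:,:,::-1])
def ray(c,uv,z):
    p=cv2.undistortPoints(np.array(uv,float).reshape(-1,1,2),c['K'],c['D']).reshape(-1,2)
    d=np.c_[p,np.ones(len(p))]@c['R']; o=-c['R'].T@c['t']
    return o+d*((z-o[2])/d[:,2])[:,None]
def proj(c,X):
    return cv2.projectPoints(np.array(X,float).reshape(-1,3),cv2.Rodrigues(c['R'])[0],c['t'],c['K'],c['D'])[0].reshape(-1,2)
E
python3 - <<'E'
from h import *
s=sensors.sense(); print(s['time_s'],s['ee_pos'],Ro.from_quat(s['orientation']).as_matrix().round(3),s['opening'],s['wrist_force'])
a=cam('top');b=cam('scene');save(a,'top.png');save(b,'scene.png')
np.save('top.npy',a,allow_pickle=True)
print(-a['R'].T@a['t'],-b['R'].T@b['t'])
E
```

```text
0.0 [167.49182064 679.2692368  213.29783895] [[ 0.971 -0.     0.239]
 [-0.239 -0.001  0.971]
 [-0.    -1.    -0.001]] 1.0000802365994241 [-0.53463735  0.16390992  0.05463152]
[365.51412086  10.00277278 874.2716382 ] [861.97328066 484.44301673 608.27546906]
```

View pics/top.png

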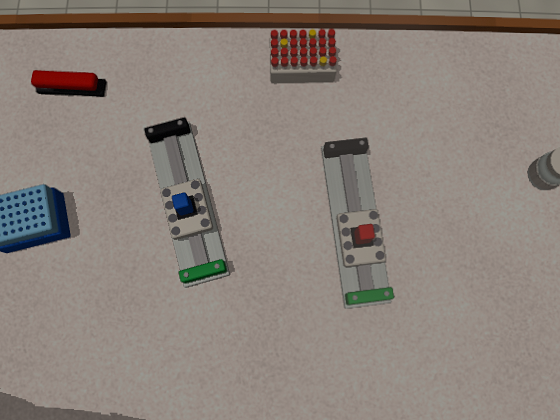

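View pics/scene.png

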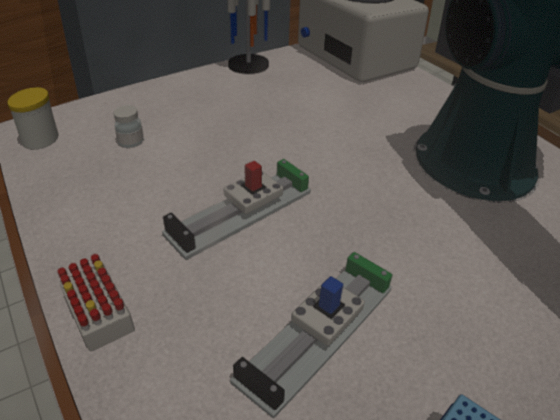

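The top picture shows the red slide on the right: green stop near (369,297), black stop near (346,147), post top near (366,232). The blue slide stands to its left. The scene picture agrees with this layout.

Run:
```python
from h import *
c=np.load('top.npy',allow_pickle=True).item()
im=np.array(c['pixels']);cr=im[125:315,305:415][:,:,::-1]
cv2.imwrite('pics/crop.png',cv2.resize(cr,None,fx=3,fy=3,interpolation=cv2.INTER_CUBIC))
i=im.astype(int);r,g,b=i[...,0],i[...,1],i[...,2]
for n,m,z in(('green',(g>r*1.5)&(g>b*1.5),46),('redtop',(r>g*2.2)&(r>140),98),('redall',(r>g*2),80)):
    v,u=np.nonzero(m); k=(u>310)&(u<410)&(v>125)&(v<315);u,v=u[k],v[k]
    rc=cv2.minAreaRect(np.c_[u,v].astype(np.float32)); print(n,len(u),rc)
    print(ray(c,[rc[0]],z).round(1), ray(c,cv2.boxPoints(rc),z)[:,:2].round(1).tolist())
# reference line: stop hand-picks
P=ray(c,[[369,297],[346,147]],46);print(P.round(1),np.linalg.norm(P[1]-P[0]))
print(ray(c,[[204,271],[167,128]],46).round(1))
```

```text
green 477 ((369.7257385253906, 295.37408447265625), (11.613397598266602, 46.00569534301758), 82.64761352539062)
[[ 414.  -134.9   46. ]] [[418.4, -96.7], [428.2, -171.3], [409.7, -173.1], [399.9, -98.8]]
redtop 0 ((0.0, 0.0), (0.0, 0.0), 0.0)
[[922.7 514.   98. ]] [[922.7, 514.0], [922.7, 514.0], [922.7, 514.0], [922.7, 514.0]]
redall 212 ((365.91998291015625, 231.44000244140625), (14.424979209899902, 14.707822799682617), 81.8698959350586)
[[ 512.9 -125.6   80. ]] [[522.7, -112.6], [526.3, -136.0], [503.2, -138.6], [499.7, -115.3]]
[[ 411.4 -133.6   46. ]
 [ 666.9 -101.2   46. ]] 257.50389537699067
[[451.4 134.7  46. ]
 [699.4 209.6  46. ]]
```

View pics/crop.png

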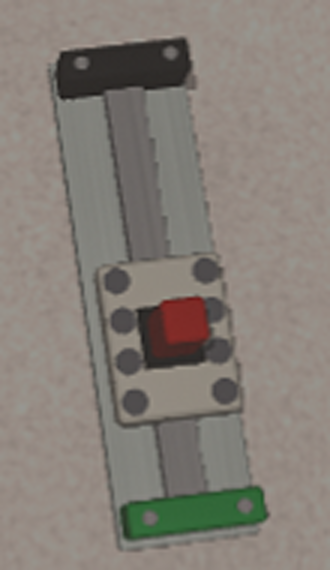

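Run:
```python
from h import *
c=np.load('top.npy',allow_pickle=True).item()
f=lambda *p:np.array(p)/3+[305,125]-1/3
S=ray(c,f((150,518),(245,506),(82,63),(171,53)),46)
g,b=(S[0]+S[1])/2,(S[2]+S[3])/2; d=b-g
o=(g+b)/2; yaw=np.arctan2(d[1],d[0]); print('len',np.linalg.norm(d),'o',o,'yaw',np.degrees(yaw),'screws',np.degrees(np.arctan2(*(S[0]-S[1])[[0,1]]*[-1,1])))
p=ray(c,f((185,319)),98)[0]; u=np.array([np.cos(yaw),np.sin(yaw),0]);v=np.array([-u[1],u[0],0])
print('post',p,'base x',(p-o)@u,'off',(p-o)@v)
s=sensors.sense(); R=Ro.from_quat(s['orientation']).as_matrix()
for w in ((450,500,213),(600,200,213),(p[0],p[1],200)): print((R.T@(np.array(w)-s['ee_pos'])/1000).round(3))
print('turn',np.arctan2(R[1,2],R[0,2])-(yaw+np.pi/2))
```

```text
len 260.41822559475156 o [ 543.24878856 -119.52305304   46.        ] yaw 7.358240130883606 screws 7.353511234726283
post [ 510.30025537 -123.21536982   98.        ] base x -33.15007977535758 off 0.5579007249111435
[ 0.317  0.    -0.106]
[ 0.535  0.001 -0.362]
[ 0.525  0.014 -0.697]
turn -0.3702741190604186
```

Call:
arm_command(commands=[[0.053,0,-0.018,-0.02],[0.106,0,-0.035,-0.04],[0.159,0,-0.053,-0.06],[0.212,0,-0.071,-0.08],[0.265,0,-0.09,-0.1],[0.317,0,-0.11,-0.12],[0.36,0,-0.15,-0.14],[0.4,0,-0.195,-0.16],[0.44,0,-0.24,-0.18],[0.475,0,-0.285,-0.2],[0.505,0,-0.335,-0.23],[0.525,0,-0.385,-0.26],[0.535,0,-0.44,-0.29],[0.535,0,-0.5,-0.32],[0.533,0,-0.56,-0.35],[0.53,0.005,-0.62,-0.37],[0.527,0.01,-0.67,-0.37],[0.525,0.014,-0.697,-0.37],[0.525,0.014,-0.697,-0.37],[0.525,0.014,-0.697,-0.37]], fingers=0.0912, squeeze=15)

```text
time_s: 2.6
ee_pos: [510.6, -122.4, 199.9]
orientation: [-0.706, -0.045, 0.045, 0.706]
wrist_force: [0.1, 0.3, 0.5]
opening: 0.999
```

Run:
```python
from h import *
s=sensors.sense();R=Ro.from_quat(s['orientation']).as_matrix()
print(s['time_s'],s['ee_pos'],R.round(3))
a=cam('wrist');yaw=np.radians(7.36);u=np.array([np.cos(yaw),np.sin(yaw),0]);v=np.array([-u[1],u[0],0])
p=np.array([510.3,-123.2,98])
uv=proj(a,[p+12*i*u+12*j*v for i,j in((-1,-1),(1,-1),(1,1),(-1,1))]);print(uv.round(1))
im=np.array(a['pixels'])[:,:,::-1].copy()
save(a,'w1raw.png');np.save('w1.npy',a,allow_pickle=True)
cv2.polylines(im,[uv.round().astype(int)],True,(0,255,255),1);cv2.imwrite('pics/w1.png',im)
```

```text
2.6 [ 510.56897269 -122.40414714  199.92152192] [[ 0.992 -0.    -0.128]
 [ 0.128  0.     0.992]
 [-0.    -1.     0.   ]]
[[268.1 191.1]
 [268.4 216.4]
 [294.3 216.4]
 [294.5 191.1]]
```

View pics/w1.png

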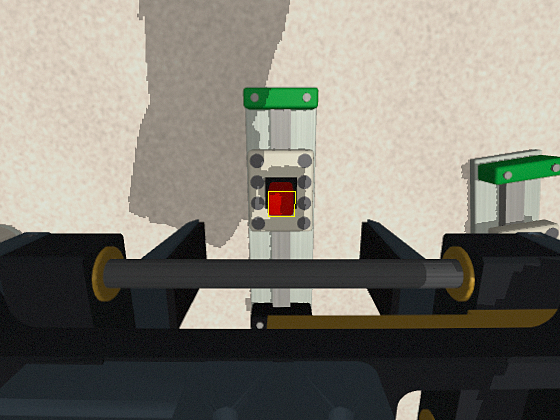

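The wrist picture shows the post top inside its predicted outline, at (281,204) to within about 1 px. I'll descend on that estimate.

Call:
arm_command(commands=[[0,0.02,0,0],[0,0.045,0,0],[0,0.07,0,0],[0,0.095,0,0],[0,0.115,0,0],[0,0.13,0,0],[0,0.138,0,0],[0,0.14,0,0],[0,0.14,0,0]])

```text
time_s: 3.78
ee_pos: [510.7, -122.8, 60.3]
orientation: [0.706, 0.046, -0.045, -0.706]
wrist_force: [-0.4, -0.5, 0.8]
opening: 0.997
```

Call:
arm_command(commands=[[0,0,0,0],[0,0,0,0],[0,0,0,0],[0,0,0,0],[0,0,0,0],[0,0,0,0],[0,0,0,0],[0,0,0,0]], fingers=0.01, squeeze=20)

```text
time_s: 4.78
ee_pos: [511.1, -124.5, 60.0]
orientation: [0.707, 0.046, -0.045, -0.705]
wrist_force: [2.9, -24.0, -10.5]
opening: 0.263
```

Call:
arm_command(commands=[[0,0,-0.001,0],[0,0,-0.002,0],[0.003,0,-0.002,0],[0.007,0,-0.002,0],[0.011,0,-0.002,0],[0.015,0,-0.002,0],[0.015,0,-0.002,0]])

```text
time_s: 5.65
ee_pos: [526.2, -122.7, 59.9]
orientation: [0.706, 0.046, -0.045, -0.706]
wrist_force: [2.8, 2.7, -1.5]
opening: 0.259
```

Call:
arm_command(commands=[[0.004,0,0,0],[0.009,0,0,0],[0.014,0,0,0],[0.019,0,0,0],[0.024,0,0,0],[0.029,0,0,0],[0.034,0,0,0],[0.039,0,0,0],[0.044,0,0,0],[0.049,0,0,0],[0.054,0,0,0],[0.059,0,0,0],[0.064,0,0,0],[0.069,0,0,0],[0.074,0,0,0],[0.079,0,0,0],[0.083,0,0,0],[0.086,0,0,0]])

```text
time_s: 7.9
ee_pos: [611.2, -111.6, 59.9]
orientation: [-0.706, -0.045, 0.045, 0.706]
wrist_force: [-3.0, 3.7, 3.5]
opening: 0.261
```

Call:
arm_command(commands=[[0.002,0,0,0],[0.004,0,0,0],[0.006,0,0,0],[0.006,0,0,0]])

```text
time_s: 8.4
ee_pos: [617.3, -110.9, 59.9]
orientation: [-0.706, -0.045, 0.045, 0.706]
wrist_force: [-0.5, 5.1, 1.5]
opening: 0.264
```

Call:
arm_command(commands=[[0.001,0,0,0],[0.002,0,0,0],[0.002,0,0,0]])

```text
time_s: 8.78
ee_pos: [617.9, -110.8, 59.9]
orientation: [-0.706, -0.044, 0.046, 0.706]
wrist_force: [-11.1, 2.0, 10.0]
opening: 0.262
```

Call:
arm_command(commands=[[0.001,0,0,0],[0.0015,0,0,0],[0.0015,0,0,0]])

```text
time_s: 9.15
ee_pos: [618.1, -110.7, 59.7]
orientation: [-0.705, -0.044, 0.047, 0.706]
wrist_force: [-20.0, 0.3, 18.5]
opening: 0.261
```

The carriage is firmly against the black stop: TCP x is 618.1 against 617.6 expected, with 20 N of resistance. Next is the slow return.

Call:
arm_command(commands=[[-0.003,0,0,0],[-0.007,0,0,0],[-0.012,0,0,0],[-0.017,0,0,0],[-0.022,0,0,0],[-0.027,0,0,0],[-0.032,0,0,0],[-0.037,0,0,0],[-0.042,0,0,0],[-0.047,0,0,0],[-0.052,0,0,0],[-0.057,0,0,0],[-0.062,0,0,0],[-0.067,0,0,0],[-0.072,0,0,0],[-0.077,0,0,0],[-0.082,0,0,0],[-0.087,0,0,0],[-0.092,0,0,0],[-0.097,0,0,0]])

```text
time_s: 11.65
ee_pos: [524.4, -122.9, 59.8]
orientation: [-0.706, -0.045, 0.045, 0.706]
wrist_force: [1.9, 4.9, -3.3]
opening: 0.261
```

Call:
arm_command(commands=[[-0.005,0,0,0],[-0.01,0,0,0],[-0.015,0,0,0],[-0.02,0,0,0],[-0.025,0,0,0],[-0.03,0,0,0],[-0.035,0,0,0],[-0.04,0,0,0],[-0.044,0,0,0],[-0.047,0,0,0],[-0.049,0,0,0],[-0.049,0,0,0]])

```text
time_s: 13.15
ee_pos: [475.2, -129.3, 59.8]
orientation: [-0.706, -0.045, 0.046, 0.706]
wrist_force: [-1.3, 2.1, -6.2]
opening: 0.261
```

Call:
arm_command(commands=[[-0.002,0,0,0],[-0.004,0,0,0],[-0.006,0,0,0],[-0.007,0,0,0],[-0.007,0,0,0]])

```text
time_s: 13.78
ee_pos: [469.2, -130.1, 59.9]
orientation: [0.706, 0.046, -0.045, -0.706]
wrist_force: [9.0, 6.4, -18.4]
opening: 0.259
```

Call:
arm_command(commands=[[-0.001,0,0,0],[-0.0015,0,0,0],[-0.0015,0,0,0]])

```text
time_s: 14.15
ee_pos: [469.0, -130.2, 60.1]
orientation: [0.706, 0.047, -0.044, -0.706]
wrist_force: [18.1, 11.4, -22.8]
opening: 0.264
```

Call:
arm_command(commands=[[0,0,0,0],[0,0,0,0],[0,0,0,0],[0,0,0,0],[0,0,0,0],[0,0,0,0],[0,0,0,0],[0,0,0,0]], fingers=0.0912)

```text
time_s: 15.15
ee_pos: [467.1, -130.4, 59.9]
orientation: [0.706, 0.045, -0.045, -0.706]
wrist_force: [-0.1, -0.1, -0.0]
opening: 1.0
```

Call:
arm_command(commands=[[0,-0.01,0,0],[0,-0.03,0,0],[0,-0.055,0,0],[0,-0.08,0,0],[0,-0.105,0,0],[0,-0.13,0,0],[0,-0.15,0,0],[0,-0.16,0,0],[0,-0.16,0,0]])

```text
time_s: 16.27
ee_pos: [467.3, -130.5, 220.5]
orientation: [0.706, 0.046, -0.045, -0.705]
wrist_force: [0.1, 0.0, -0.7]
opening: 1.0
```

Run:
```python
from h import *
s=sensors.sense();print(s['time_s'],s['ee_pos'],s['wrist_force'])
a=cam('wrist');b=cam('scene');yaw=np.radians(7.36);u=np.array([np.cos(yaw),np.sin(yaw),0]);v=np.array([-u[1],u[0],0])
o=np.array([543.25,-119.5,0]);out=[]
for c in(a,b):
    im=np.array(c['pixels'])[:,:,::-1].copy()
    for x,h,l,z in((-75,12,12,98),(-75,45,35,48)):
        uv=proj(c,[o+(x+h*i)*u+l*j*v+[0,0,z] for i,j in((-1,-1),(1,-1),(1,1),(-1,1))])
        cv2.polylines(im,[(uv*16).round().astype(int)],True,(0,255,255),1,shift=4)
    out.append(im)
cv2.imwrite('pics/fw.png',out[0]);cv2.imwrite('pics/fs.png',out[1])
```

```text
16.275 [ 467.25067806 -130.4560668   220.47238415] [ 0.0951887   0.02181736 -0.69229966]
```

View pics/fw.png

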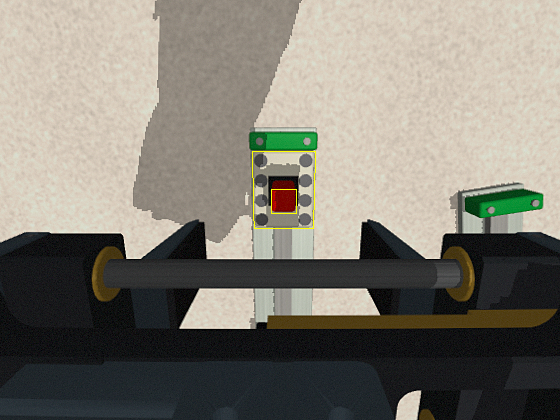

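View pics/fs.png

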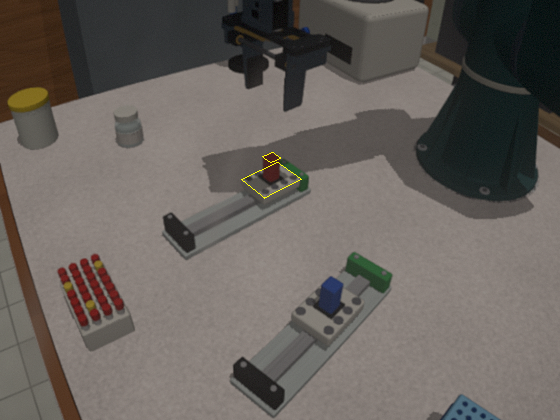

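The wrist picture shows the carriage touching the green stop, with its outline matching the prediction for joint 0 (post top near (284,201)). The scene picture shows the blue shuttle unmoved and the gripper clear. I'm handing in the job.

```bash
python3 -c "
from bench import workorder;print(workorder.hand_in())"
```

```text
the job is handed in; nothing more can be done
None
```

I gripped the red post and slid the carriage to the black stop, then back through its full travel to the green stop. I then let go, raised the gripper clear and handed in at about 16.4 s.

- **Speed:** The carriage moved at about 40 mm/s, so the return stroke took about 4.6 s.
- **Sticky spots:** I noticed none, but I only read the force at the end of each move, not continuously. Away from the stops the readings along the rail stayed within about 3 N.
- **Stops:** Contact was felt at both ends, about 20 N at black and 18 N at green. The measured travel was about 150 mm, as specified.
- **Final pictures:** The red carriage sits against the green stop where predicted, and the blue shuttle has not moved. The wrist force is about 0.7 N or less.
- **Disagreements:** When the fingers first closed there was a 24 N sideways load from about 2 mm of misalignment, which I corrected before sliding. In the scene picture the predicted outline sits a few pixels off the carriage. I put that down to calibration error, since the wrist picture and the force readings agree.

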